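# Clamp and jog the paint-tin shaker

### The arm

A 7-joint arm with a two-finger parallel gripper is mounted at the origin on the work surface. World frame = base frame: x ahead of the robot, y to its left, z up, the work surface at z = 0. Lengths are in mm, angles in rad, forces in N, time in s.
With the tool pointing down it reaches from about 425 to 950 mm from the base axis. Payload 4.7 kg.
Tool frame: the origin (TCP) lies midway between the tips of the shut fingers; the grasp point (between the pads) lies 19 mm behind it; y points along the fingers, z is the direction in which the jaws open and shut, and the axes are right-handed (so a half turn about y gives the same grasp; the last joint's range is limited). The gripper opens to 87 mm and grips with 3 to 60 N. Pads are 19 mm wide; open, the fingers measure 117 mm over their backs; the gripper's body (75 mm by 190 mm) begins 51 mm behind the grasp point.
Start: joints at [-1.373, 0.469, -0.049, 1.532, 0.024, 1.141, -0.082], TCP at [151.738, 657.742, 222.573] pointing down, gripper open.
Joint ranges: [-2.59, 2.59], [-0.33, 1.99], [-1.39, 1.29], [0.1, 2.45], [-1.04, 4.18], [0.21, 1.99], [-2.66, 2.66]. Speed limits (rad/s): [2.57, 2.57, 3.14, 3.14, 3.14, 3.14, 3.14].

### API

Orientations are given as a unit quaternion [x, y, z, w].
In Python, from bench import monitor, capture, close_job, recognise, regions_of gives the robot as it stands.
- The arm moves only by the tool servo_tool, never from a script. Its argument "rows" is text: rows parted by semicolons, each of 5 numbers parted by spaces: the shift along the tool's x, y, z in units of 30 mm (1.0 is 30 mm), then the turn about the tool's y in units of 5 degrees (1.0 is 5 degrees), then the finger opening in mm, from 0 to 87. A call has 1 to 10 rows; each row shifts and turns the commanded pose from where the row before left it, along the tool's axes as they then stand; what a row does not reach is not made up. A row lasts 1/12 s, in which the tool goes at most 41.7 mm and 7.16 degrees, less where a joint would pass 70% of its speed; a pose out of reach is approached as far as the arm can. A call is refused whole if a number of a shift passes 1 or a number of a turn 1, either way. A call with a gripper value outside its range is refused whole. The fingers move at their own pace and stop on an object; "force" is the grip in N (left out, the last holds). Time passes only in rows, so rows that do not move let the fingers close. It gives the time, the measured TCP pose, the force and the opening at its end, in the units of the state.
- monitor.sense(): the state, without advancing time (a new reading comes with each control period).
- capture(name): name is "scene" or "top" or "wrist"; returns a dict with "img" (400x640x3 uint8, red, green, blue), "depth" (400x640 float32, mm along the optical axis (not along the pixel's ray), 0 where there is no reading), "vertical_fov" (degrees; the focal length in pixels is half the picture's height over the tangent of half this angle, whatever the lens; pixels are square), "cx", "cy" (the principal point, pixels), "world_from_camera" (4x4, takes a point from camera to world coordinates); the wrist camera has in their place "hand_eye" (4x4, takes a point from camera to tool coordinates, whose origin is the TCP and whose axes are the tool frame's). Camera axes: x right, y up, looking along -z (the intrinsics and any distortion apply to the point x, -y, -z); pixel columns grow to the right and rows downward; lengths in mm; the calibration is good to about 2 mm. A picture is of the moment at which its call begins: read the wrist's pose just before it.
- close_job(): hands the job in, once; it reports no verdict.
Trained networks look in a picture, given as the dict that the camera call returned (one of the last four; its "shot" number tells which), for a name from the list of things; names that differ only in an ending like _2 or _b are one class to them, and where a whole thing is asked for, a point or a joint stands for the part that bears it (a point fixed in the world has none). Each returns a list of dicts, best first, with "confidence" (0 to 1); they miss things now and then, are a little off and sometimes report something else, mostly with a low value. They report only what shows in the picture. A call takes as long as a camera call. They do not tell look-alikes from the thing itself.
- recognise(target, picture): "xy" ([column, row] in pixels, amid what is visible of it).
- regions_of(target, picture): "mask" (400x640 bool, what is visible of it) and "xy" ([column, row] in pixels, amid what is visible of it).
The state is a dict: "time_s": time; "joint_pos": joint angles; "dq": joint speeds; "tau": joint torques, N m; "tcp_pos": TCP position; "orientation": TCP orientation; "ft_force": force on the tool from outside, world axes, zero at the start; "wrist_torque": the same for the moment, N m; "width": opening from 0.0 (shut) to 1.0 (fully open).
Only numpy, scipy, OpenCV 4.12 (cv2) and the standard library are available. Lean on these libraries where they do the work, as an engineer would, in place of code of your own. Each camera call takes 0.05 s, during which the arm holds its last target. There are 200 camera calls.

### The job

Give the green paint tin in the bench shaker a full-power burst: swing the hinged keeper bar down over its lid until it snaps home in its catch, and only then turn the dial clockwise past its two click stops to the third, sprung position (red dot). The dial jumps back if let go, so keep it turned fully to the third position with the gripper for a couple of seconds and finish the job still holding it there. Leave the tin standing in its place and do not push the other things on the bench about.

Things in the scene. Friction and masses are not known exactly. Their poses are not given: they have to be found in the camera images.
- shaker: bench paint-tin shaker, fixed. Origin on the bench, where its halves meet; +x to its rear, +y to its left; x -100 to 100. Left half (y 0 to 200): grey deck 60 high with an aluminium platform, top at 83, carrying the green tin and keeper bar. Right half (y -200 to 0): blue console, flat top at 100, carrying the dial.
- cradle (a point): middle of the tin's place on the shaking platform, between four small rubber stops 20 high; 83 above the bench
- tin: the green sample paint tin standing loose between the rubber stops, diameter 75, height 72, 0.3 to 0.5 kg; origin at the centre of its underside
- keeper_swing (a joint): keeper bar angle, rad: 0 = shut, level over the lid, home in its catch; grows to 1.5 as it swings up. Starts at 0.8 to 1.2. Stiff hinge: the bar stays where left, under 2 N at the tab moves it. In the last 0.1 rad a sprung ball in the catch resists: about 5 N down on the tab snaps the bar past it to 0, where it stays shut by itself.
- keeper_hinge (a point): hinge axis of the bar (along the shaker's x), left of the tin, 167 above the bench. Axes are the bar's: -y along the bar to its free end, z out of the face that is on top when shut. Steel bar 24 wide, 6 thick (3 above the axis). Shut, it lies between the cheeks of the catch fork, which stand 127 to 143 from the hinge, up to 184 above the bench.
- keeper_tab (a point): middle of the upper face of the red tab at the bar's free end, 174 along the bar from the hinge axis and 7 off its mid-plane; axes as keeper_hinge. Tab 26 wide (along the hinge axis), 42 long, 14 thick, all beyond the catch fork: push its upper face with closed fingers or pinch it across its width. Shut, that face is 174 above the bench.
- dial_turn (a joint): dial angle, rad, clockwise from above: 0 = off (white dot, where it starts), 0.44 and 0.87 = click stops where it rests by itself (black dots), 1.31 = third position (red dot), a hard end stop. A click takes about 0.08 N m; beyond the second stop a return spring pushes back with 0.12 to 0.14 N m and the dial, let go, jumps back to the second stop.
- dial_grip (a point): point on the dial's upright axis at the height to grip, 135 above the bench (35 above the console; lower, the fingertips meet the disc). Its frame turns with the dial: the grip bar lies along its x (white pointer line at the -x end) and is pinched along its y.
- dial: the black dial: a disc of radius 26 with a grip bar on it, 50 long (x), 12 wide (y), its flanks from 113 to 145 above the bench; origin on the dial's axis at the console top, 100 above the bench; turns with the dial, axes as dial_grip
- spare_tin: second sample paint tin, yellow band, steel lid, diameter 75, height 72, standing on the bench behind the shaker; origin at the centre of its underside
- big_tin: one-litre paint tin, white band, diameter 108, height 122, standing on the bench to one side of the shaker; origin at the centre of its underside
- mug: white mug, rim radius 41, height 95, handle on its +y, standing on the bench to one side of the shaker; origin at the centre of its underside
- brush: paint brush lying on the bench in front of the shaker, handle to its -x; origin under the middle of its 200 mm length
- screwdriver: screwdriver lying on the bench to the right of the shaker, handle to its -x; origin under the middle of its 200 mm length
- tape: roll of blue tape lying flat on the bench behind the shaker, outer radius 52, height 24; origin at the centre of its underside
- sanding_block: cork sanding block 68 x 100 x 28 lying on the bench in front of the shaker; origin at the centre of its underside
Not all that is in view belongs to the job. Leave any purple look-alike of the tin alone.

How it is judged:
By the outcome, as a careful person would: the job done as asked, in the order asked, and still so for the second after the job is handed in, while the arm keeps its last pose, push and grip.
It also fails if it takes over 58 s, if anything falls off the work surface, if the arm or the gripper's body presses on something with over 40 N, if the wrist force passes 120 N, or if a joint passes its speed limit or range.

## Working session

There is one attempt and no reset: what is moved stays moved. The work goes in short steps, Python scripts to look and compute and a tool call to move; the robot and the scene stay as the last step left them, time stands still between calls to the robot, and variables do not carry over. Pictures are saved under pics/ and viewed, about 8 in all and at most 12, crops included, and the job is handed in when it is done.

Besides the shell and the picture viewer there is one more tool, called after ">>>" in YAML: its name, and indented under it one key for each argument. servo_tool: Moves the arm, as the interface text tells. Its arguments: {"type":"object","properties":{"rows":{"type":"string"},"force":{"type":"number"}},"required":["rows"]}

```bash
mkdir -p pics; ls; cat > h.py <<'E'
import numpy as np, cv2
from bench import monitor, capture, close_job, recognise, regions_of
from scipy.spatial.transform import Rotation as R
def T(d, s=None):
    if 'world_from_camera' in d: return np.array(d['world_from_camera'])
    M=np.eye(4); M[:3,:3]=R.from_quat(s['orientation']).as_matrix(); M[:3,3]=s['tcp_pos']
    return M@np.array(d['hand_eye'])
def f(d): return 200/np.tan(np.radians(d['vertical_fov'])/2)
def px(d,M,u,v,z=None):
    "world points of pixels by depth map (z given instead of the map if wanted)"
    u=np.atleast_1d(u).astype(float);v=np.atleast_1d(v).astype(float)
    dep=d['depth'][v.astype(int),u.astype(int)]
    r=np.stack([(u-d['cx'])/f(d),-(v-d['cy'])/f(d),-np.ones_like(u)],-1)
    w=r@M[:3,:3].T
    k=dep if z is None else (z-M[2,3])/w[:,2]
    return M[:3,3]+w*k[:,None]
def proj(d,M,P):
    c=(np.atleast_2d(P)-M[:3,3])@M[:3,:3]
    return np.stack([d['cx']+f(d)*c[:,0]/-c[:,2], d['cy']-f(d)*c[:,1]/-c[:,2]],-1)
def save(d,n): cv2.imwrite('pics/'+n+'.png',d['img'][:,:,::-1])
E
python3 - <<'E'
from h import *
s=monitor.sense(); print(s)
np.set_printoptions(precision=1,suppress=True)
ims=[]
for c in ['scene','top','wrist']:
    s=monitor.sense(); d=capture(c); M=T(d,s); ims.append(d['img'])
    print(c,{k:v for k,v in d.items() if k not in('img','depth')})
    for t in ['shaker','tin','keeper_tab','keeper_hinge','dial','dial_grip']:
        for r in regions_of(t,d)[:2]:
            v,u=np.nonzero(r['mask']); P=px(d,M,u,v); 
            print(c,t,round(r['confidence'],2),r['xy'],len(u),np.median(P,0),P.min(0),P.max(0))
big=np.vstack([ims[0],ims[1]])
cv2.imwrite('pics/a.png',ims[0][:,:,::-1]);cv2.imwrite('pics/b.png',ims[1][:,:,::-1]);cv2.imwrite('pics/w.png',ims[2][:,:,::-1])
E
```

```text
pics
{'time_s': 0.0, 'joint_pos': array([-1.372904  ,  0.46944217, -0.04857811,  1.5336775 ,  0.02413313,
        1.14097029, -0.08231408]), 'dq': array([ 1.11414797e-03,  5.73431470e-04,  9.37931835e-04,  4.15652460e-05,
        2.54909720e-03,  1.18415430e-03, -6.18106285e-04]), 'tau': array([-8.66299501e-05, -5.07966077e+01, -8.04468594e-02, -2.36154163e+01,
       -6.12899428e-02,  3.78361938e-02,  1.64589869e-04]), 'tcp_pos': array([151.65291224, 657.14421136, 221.50584126]), 'orientation': array([ 0.70324015, -0.08004481,  0.0799668 , -0.70189132]), 'ft_force': array([ 0.58266129, -0.29907039, -0.15608914]), 'wrist_torque': array([ 0.04435718, -0.0256461 , -0.0020505 ]), 'width': 0.9997423170228547}
scene {'vertical_fov': 55.93099520327994, 'cx': 327.432256818383, 'cy': 198.26373602760972, 'world_from_camera': array([[   0.8,   -0.5,    0.4, 1055.9],
       [   0.6,    0.6,   -0.5, -516.5],
       [  -0. ,    0.7,    0.8, 1024. ],
       [   0. ,    0. ,    0. ,    1. ]]), 'shot': 1}
scene shaker 0.75 [312.9, 220.6] 7228 [572.6 -32.   98.4] [ 377.2 -516.5   -3.7] [1055.9  337.3
[... 1517 characters left out ...]
214.3 1444.9]
top keeper_hinge 0.71 [334.3, 212.8] 8376 [538.   17.2  98.5] [ 432.2 -185.3   -4.8] [ 664.6  233.4 1444.9]
top dial 0.7 [373.5, 216.7] 226 [525.  -92.6 116. ] [ 501.  -117.   105.4] [551.3 -70.1 152.9]
top dial_grip 0.75 [348.6, 165.3] 538 [687.  -28.5  72. ] [432.2 -69.    4.4] [ 728.2   65.3 1444.9]
top dial_grip 0.67 [375.4, 217.5] 210 [527.7 -92.8 116.2] [ 503.8 -117.    99.6] [552.1 -72.2 152.9]
wrist {'vertical_fov': 63.42570789458859, 'cx': 318.2335134606206, 'cy': 199.80295174333432, 'hand_eye': array([[  -0. ,   -1. ,   -0.2,  -65.5],
       [  -0. ,    0.2,   -1. , -162.3],
       [   1. ,   -0. ,   -0. ,   -1.5],
       [   0. ,    0. ,    0. ,    1. ]]), 'shot': 3}
```

View images.

View pics/a.png

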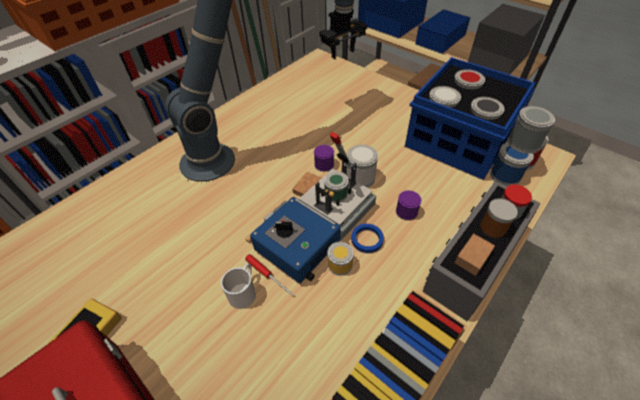

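View pics/b.png

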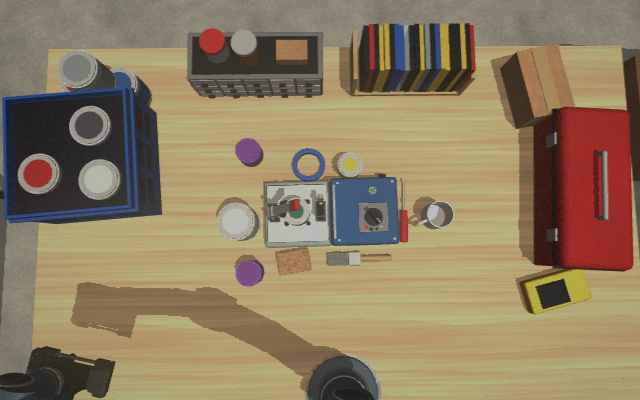

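```bash
python3 - <<'E'
from h import *
np.set_printoptions(precision=1,suppress=True)
for c in ['scene','top']:
    d=capture(c); M=T(d); hsv=cv2.cvtColor(d['img'],cv2.COLOR_RGB2HSV).astype(int)
    V,U=np.mgrid[:400,:640]; P=px(d,M,U.ravel(),V.ravel()); H,S,Vv=[hsv[...,i].ravel() for i in range(3)]
    roi=(P[:,0]>380)&(P[:,0]<680)&(P[:,1]>-230)&(P[:,1]<240)
    b=roi&(abs(P[:,2]-100)<6)&(H>95)&(H<125)&(S>110)
    (cx,cy),(w,h),a=cv2.minAreaRect(P[b][:,:2].astype(np.float32)); print(c,'console',b.sum(),cx,cy,w,h,a,np.median(P[b][:,2]))
    r=roi&((H<8)|(H>172))&(S>140)&(Vv>60)&(P[:,2]>150)
    print(' red tab',r.sum(),np.median(P[r],0),P[r].min(0),P[r].max(0))
    g=roi&(H>65)&(H<90)&(S>90)&(P[:,2]>130)
    print(' green',g.sum(),np.median(P[g],0) if g.any() else 0)
    bar=roi&(P[:,2]>190)&~r; print(' bar',bar.sum(),P[bar].min(0) if bar.any() else 0,P[bar].max(0) if bar.any() else 0)
    for t in ['big_tin','spare_tin','mug','brush','sanding_block','screwdriver']:
        for q in regions_of(t,d)[:1]:
            v,u=np.nonzero(q['mask']); Q=px(d,M,u,v); print(' ',t,round(q['confidence'],2),np.median(Q,0))
    k=(slice(130,300),slice(200,460)) if c=='top' else (slice(100,270),slice(220,480))
    cv2.imwrite(f'pics/crop_{c}.png',cv2.resize(d['img'][k][:,:,::-1],None,fx=3,fy=3,interpolation=cv2.INTER_CUBIC))
E
```

```text
scene console 2456 547.0399169921875 -71.76972198486328 197.88372802734375 196.6287384033203 1.090602993965149 99.95294847520103
 red tab 64 [547.2 118.5 342.5] [531.9 111.4 314.7] [555.2 128.4 348.7]
 green 82 [543.9 129.3 155.6]
 bar 172 [519.3 111.6 195.4] [563.7 182.2 340.8]
  big_tin 0.84 [541.7 290.4 119. ]
  mug 0.82 [ 518.2 -293.4   52.6]
  brush 0.61 [390.6 -40.8  18.6]
  sanding_block 0.92 [392.2 139.8  27.9]
  screwdriver 0.72 [ 531.9 -101.   120.7]
top console 2073 544.9706420898438 -71.7502212524414 186.98085021972656 184.2393035888672 1.129477620124817 100.8325386045783
 red tab 102 [ 432.2   65.3 1444.9] [432.2  65.3 340.1] [ 551.7  125.1 1444.9]
 green 0 0
 bar 1239 [432.2  65.3 190.3] [ 562.1  191.4 1444.9]
  big_tin 0.92 [514.1 300.2 122.2]
  spare_tin 0.68 [687.2 -28.5  72.5]
  mug 0.57 [ 533.  -302.9   37.7]
  brush 0.69 [404.3 -33.4  18.9]
  screwdriver 0.65 [ 501.5 -198.7   23.9]
```

View pics/crop_scene.png

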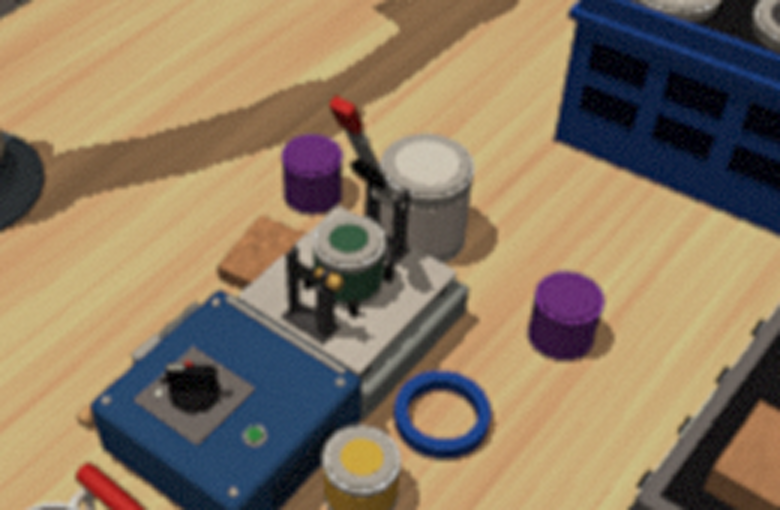

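>>> servo_tool:
  rows: "0 -1 0 -1 0; 0 -1 0 -1 0; 0.8 -0.5 -0.9 -0.8 0; 0.8 -0.4 -0.95 0 0; 0.8 -0.4 -0.95 0 0; 0.8 -0.4 -0.95 0 0; 0.8 -0.4 -0.95 0 0; 0.8 -0.4 -0.95 0 0; 0.8 -0.4 -0.95 0 0; 0.8 -0.4 -0.95 0 0"
  force: 20

```text
time_s: 2.58
tcp_pos: [346.7, 431.3, 382.4]
orientation: [-0.707, -0.006, 0.006, 0.707]
ft_force: [1.2, 0.1, 1.1]
width: 0.327
```

>>> servo_tool:
  rows: "0.8 -0.3 -0.95 0 0; 0.8 -0.3 -0.95 0 0; 0.8 -0.3 -0.95 0 0; 0.8 0 -0.95 0 0; 0.8 0 -0.95 0 0; 0.8 0 -0.95 0 0; 0.8 0 -0.95 0 0; 0.8 0 -0.9 0 0; 0 0 0 0 0; 0 0 0 0 0"

```text
time_s: 3.42
tcp_pos: [543.0, 207.4, 408.4]
orientation: [0.707, 0.004, -0.004, -0.707]
ft_force: [-0.2, 0.8, 0.1]
width: 0.007
```

```bash
cat > look.py <<'E'
from h import *
import sys
np.set_printoptions(precision=1,suppress=True)
s=monitor.sense(); d=capture('wrist'); M=T(d,s); save(d,sys.argv[1]); print(s['time_s'],s['tcp_pos'],s['ft_force'],R.from_quat(s['orientation']).as_matrix().ravel())
np.savez('pics/'+sys.argv[1],M=M,depth=d['depth'],img=d['img'],vf=d['vertical_fov'],cx=d['cx'],cy=d['cy'])
hsv=cv2.cvtColor(d['img'],cv2.COLOR_RGB2HSV).astype(int)
V,U=np.mgrid[:400,:640]; V=V.ravel();U=U.ravel(); P=px(d,M,U,V); H,S,Vv=[hsv[...,i].ravel() for i in range(3)]
ok=d['depth'].ravel()>50
roi=ok&(P[:,0]>380)&(P[:,0]<680)&(P[:,1]>-230)&(P[:,1]<240)
b=roi&(abs(P[:,2]-100)<6)&(H>95)&(H<125)&(S>110)
if b.any(): print('console',b.sum(),cv2.minAreaRect(P[b][:,:2].astype(np.float32)),np.median(P[b][:,2]))
r=roi&((H<8)|(H>172))&(S>140)&(Vv>60)&(P[:,2]>140)
if r.any(): print('tab',r.sum(),np.median(P[r],0),np.percentile(P[r],2,axis=0),np.percentile(P[r],98,axis=0))
k=roi&(P[:,2]>137)&(P[:,2]<160)&(P[:,1]<-40)
if k.any():
    print('grip bar',k.sum(),cv2.minAreaRect(P[k][:,:2].astype(np.float32)),np.median(P[k][:,2]))
k=roi&(P[:,2]>106)&(P[:,2]<160)&(P[:,1]<-40)&(P[:,1]>-160)
if k.any(): print('dial',k.sum(),P[k].min(0),P[k].max(0))
for t in sys.argv[2:]:
    for q in regions_of(t,d)[:2]:
        v,u=np.nonzero(q['mask']); Q=px(d,M,u,v); print(t,round(q['confidence'],2),q['xy'],np.median(Q,0),np.percentile(Q,2,axis=0),np.percentile(Q,98,axis=0))
E
python3 look.py w1 tin dial
```

```text
3.4167 [543.  207.4 408.4] [-0.2  0.8  0.1] [ 1.  0. -0.  0. -0.  1.  0. -1. -0.]
console 12459 ((545.5826416015625, -68.09505462646484), (196.57351684570312, 195.94630432128906), 0.2582132816314697) 99.77636301257587
tab 1508 [539.8 127.3 336.8] [529.3 114.5 313.1] [552.4 138.1 347.7]
grip bar 438 ((526.66455078125, -94.18853759765625), (49.58238220214844, 12.841344833374023), 40.01599884033203) 144.09265881947596
dial 1330 [ 501.1 -112.3  106. ] [609.4 -68.9 147.2]
tin 0.85 [369.3, 39.5] [369.2 273.9  71.7] [331.7 240.2   5.5] [402.9 311.3  74.3]
tin 0.79 [257.1, 155.6] [525.3 127.  154.7] [505.1  95.1  98.4] [551.4 166.7 156.9]
dial 0.79 [102.7, 149.2] [522.3 -87.4 122.6] [ 502.4 -111.3  103.1] [548.5 -69.9 146.3]
```

View pics/w1.png

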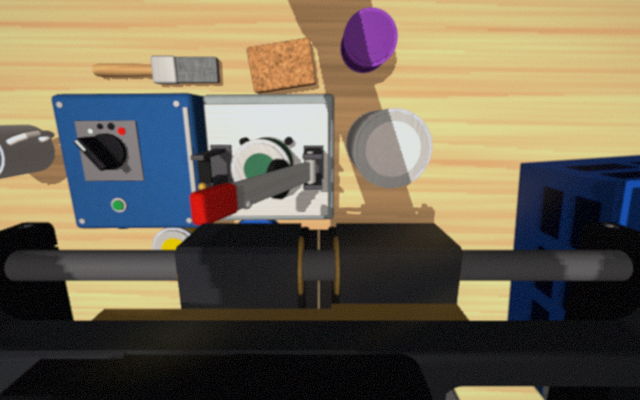

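```bash
python3 - <<'E'
from h import *
np.set_printoptions(precision=1,suppress=True)
z=np.load('pics/w1.npz'); d=dict(depth=z['depth'],vertical_fov=float(z['vf']),cx=float(z['cx']),cy=float(z['cy'])); M=z['M']
V,U=np.mgrid[:400,:640]; P=px(d,M,U.ravel(),V.ravel())
k=(P[:,0]>520)&(P[:,0]<565)&(P[:,1]>100)&(P[:,1]<210)&(P[:,2]>165)&(P[:,2]<350)&(V.ravel()<225)&(d['depth'].ravel()>50)
Q=P[k]
for a in range(165,350,15):
    q=Q[(Q[:,2]>=a)&(Q[:,2]<a+15)]
    if len(q): print(a,len(q),np.median(q,0),q[:,0].min(),q[:,0].max(),q[:,1].min(),q[:,1].max())
q=Q[(Q[:,2]>215)&(Q[:,2]<300)]; p=np.polyfit(q[:,2],q[:,1],1); print('y at z167',np.polyval(p,167),'theta',np.pi/2+np.arctan(p[0]))
print('big tin/fork', )
k=(P[:,2]>176)&(P[:,2]<190)&(P[:,1]>40)&(P[:,1]<90)&(V.ravel()<225)&(P[:,0]>480)&(P[:,0]<600); print(k.sum(),np.median(P[k],0),P[k].min(0),P[k].max(0))
E
```

```text
165 327 [543.2 197.  174.4] 520.2507184556612 562.6408807233082 187.12891464663872 209.64069504133099
180 211 [540.4 190.1 182.5] 520.1163818605924 562.3030661504374 182.19776648595675 209.58369929311002
195 144 [540.  182.6 202.9] 527.4313673124705 552.6553661943085 171.90950780646858 185.81698622486076
210 242 [538.8 174.  218.7] 520.0742719246218 563.4193398254574 165.76432342285622 179.70543877855408
225 366 [535.  166.  232.9] 520.0637829045846 563.0007940893014 151.82195183599538 173.2977780948337
240 220 [539.5 162.2 246.9] 526.4772646458207 556.0291946996633 151.98176807178444 166.30661454992662
255 237 [540.5 156.1 263.1] 529.6804687267805 553.6451992972969 147.88031988742534 160.14084337960034
270 271 [541.2 149.4 278. ] 529.6462237236433 553.5594994076077 141.82833307753387 153.52815049426485
285 334 [541.5 142.8 293.5] 529.9566041367543 556.890873767641 135.68829346034653 146.92486154800207
300 222 [540.  138.  304.9] 529.0779127790342 554.032017315755 128.20623820381985 140.5987610454673
315 467 [539.2 133.5 323. ] 529.088815891143 554.0098891568321 120.98006997280312 138.13511339424957
330 686 [539.7 126.  339.6] 529.1789684315106 554.1383044626881 111.29381068936543 132.6081527431947
345 352 [541.6 120.1 346.2] 530.083516804028 553.3392163543494 113.81251132130743 124.98945483165863
y at z167 191.8246710500887 theta 1.2031449569065464
big tin/fork
107 [525.4  60.9 181.9] [521.7  51.9 176.2] [564.4  67.7 185.5]
```

>>> servo_tool:
  rows: "-0.03 0.7 -0.55 0 0; -0.03 0.7 -0.55 0 0; 0 0.7 -0.55 0 0; 0 0.05 -0.28 0 0; 0 0.05 -0.29 0 0; 0 0.11 -0.22 0 0; 0 0.11 -0.22 0 0; 0 0.11 -0.22 0 0; 0 0.1 -0.22 0 0; 0 0 0 0 0"

```text
time_s: 4.4
tcp_pos: [541.6, 115.4, 329.4]
orientation: [0.707, 0.006, -0.006, -0.707]
ft_force: [0.3, -0.6, 0.1]
width: 0.005
```

```bash
python3 look.py w2
```

```text
4.4 [541.6 115.4 329.4] [ 0.3 -0.6  0.1] [ 1. -0. -0.  0. -0.  1. -0. -1. -0.]
console 16954 ((545.5721435546875, -68.24759674072266), (195.47938537597656, 197.74986267089844), 1.3797086477279663) 99.87713133829288
tab 514 [531.2 111.3 315.6] [529.4  99.2 305.3] [538.6 119.1 330.1]
grip bar 623 ((526.3611450195312, -94.81745147705078), (49.86191940307617, 12.747249603271484), 38.92387390136719) 144.32518542791752
dial 1820 [ 500.7 -118.8  106.1] [611.7 -69.  147.3]
```

>>> servo_tool:
  rows: "0 0.25 -0.36 0 0; 0 0.25 -0.35 0 0; 0 0.26 -0.35 0 0; 0 0.3 -0.28 0 0; 0 0.31 -0.28 0 0; 0 0.31 -0.28 0 0; 0 0.36 -0.21 0 0; 0 0.36 -0.21 0 0; 0 0.36 -0.21 0 0; 0 0 0 0 0"

```text
time_s: 5.28
tcp_pos: [541.3, 39.2, 244.0]
orientation: [0.708, 0.004, -0.007, -0.707]
ft_force: [0.1, 0.7, -0.0]
width: 0.005
```

>>> servo_tool:
  rows: "0 0.3 -0.1 0 0; 0 0.3 -0.1 0 0; 0 0.3 -0.1 0 0; 0 0.3 -0.1 0 0; 0 0.3 -0.06 0 0; 0 0.2 -0.06 0 0; 0 0 0 0 0"

```text
time_s: 5.87
tcp_pos: [542.1, 24.9, 194.1]
orientation: [0.707, 0.005, -0.007, -0.707]
ft_force: [-0.7, 0.0, -0.1]
width: 0.009
```

```bash
python3 look.py w3
```

```text
5.8667 [542.1  24.9 194.1] [-0.7  0.  -0.1] [ 1. -0. -0.  0. -0.  1. -0. -1. -0.]
console 27312 ((543.9953002929688, -6.0116729736328125), (194.5225372314453, 324.6340637207031), 1.116086721420288) 99.96115375229328
tab 430 [531.7  23.6 189.3] [505.3   6.4 184. ] [533.9  38.1 269.5]
grip bar 1561 ((526.1152954101562, -95.08447265625), (49.935264587402344, 12.603778839111328), 38.37796401977539) 144.49261786633483
dial 4183 [ 489. -118.  106.] [548.1 -69.7 147.5]
```

View pics/w3.png

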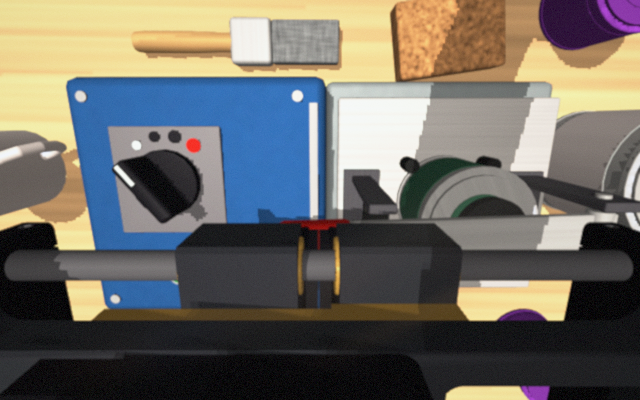

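>>> servo_tool:
  rows: "0 0.1 -0.02 0 0; 0 0.1 -0.02 0 0; 0 0.1 -0.02 0 0; 0 0.1 0 0 0; 0 0.1 0 0 0; 0 0.1 0 0 0; 0 0.1 0 0 0; 0 0 0 0 0"

```text
time_s: 6.58
tcp_pos: [543.3, 23.6, 174.5]
orientation: [-0.707, -0.006, 0.006, 0.707]
ft_force: [0.0, 0.0, -0.1]
width: 0.005
```

>>> servo_tool:
  rows: "0 0.06 0 0 0; 0 0.06 0 0 0; 0 0.06 0 0 0; 0 0 0 0 0"

```text
time_s: 6.92
tcp_pos: [543.6, 23.6, 173.9]
orientation: [-0.706, -0.006, 0.006, 0.708]
ft_force: [-10.4, -0.3, 29.7]
width: 0.004
```

>>> servo_tool:
  rows: "0 -0.3 0 0 0; 0 -0.9 0 0 0; 0 -1 0 0 0; 0 -1 0 0 0; -0.1 -0.7 -0.7 0 0; -0.1 0 -1 0 0; -0.1 0 -1 0 40; -0.1 0 -1 0 50; -0.1 0 -0.3 0 50; 0 0 0 0 50"

```text
time_s: 7.75
tcp_pos: [529.3, -99.9, 286.2]
orientation: [0.707, 0.004, -0.004, -0.707]
ft_force: [0.0, -0.2, 0.3]
width: 0.225
```

```bash
python3 look.py w4 dial
```

```text
7.75 [529.3 -99.9 286.2] [ 0.  -0.2  0.3] [ 1. -0. -0.  0. -0.  1. -0. -1. -0.]
console 15405 ((528.2030029296875, -38.29618835449219), (161.6603546142578, 259.8855285644531), 1.153273582458496) 100.06647678674165
tab 1209 [540.7  18.6 174. ] [491.6 -62.4 168.6] [552.1  39.2 362. ]
grip bar 644 ((526.3075561523438, -95.59062194824219), (49.80168151855469, 12.09618091583252), 38.3452262878418) 144.7409216712642
dial 1925 [ 500.5 -120.7  106.1] [606.  -69.8 147.4]
dial 0.79 [325.7, 180.8] [523.6 -95.  113.7] [ 502.3 -118.5  111.5] [548.4 -72.9 146.3]
dial 0.41 [245.7, 147.5] [ 503.9 -199.1   23.2] [ 455.9 -211.9   13.1] [ 592.8 -187.4   27.2]
```

View pics/w4.png

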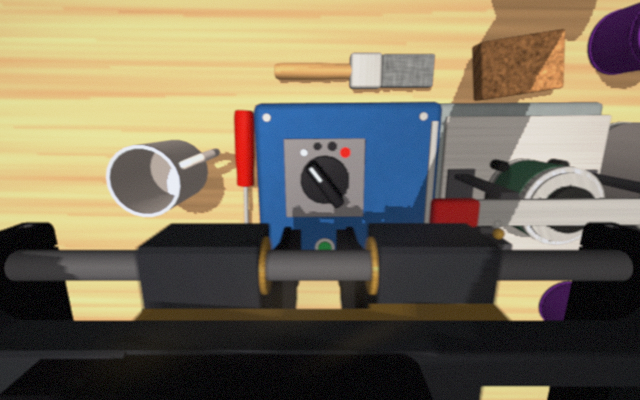

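>>> servo_tool:
  rows: "-0.1 0.3 0.15 0 40; 0 0.3 0 -1 40; 0 0.3 0 -1 40; 0 0.3 0 -1 40; 0 0.3 0 -1 40; 0 0.3 0 -1 40; 0 0.3 0 -1 40; 0 0.3 0 -1 40; 0 0.3 0 -0.5 40; 0 0 0 0 40"

```text
time_s: 8.68
tcp_pos: [525.8, -89.4, 202.8]
orientation: [-0.666, -0.233, 0.236, 0.668]
ft_force: [-0.7, 0.7, -0.2]
width: 0.463
```

```bash
python3 look.py w5
```

```text
8.6833 [525.8 -89.4 202.8] [-0.7  0.7 -0.2] [ 0.8 -0.  -0.6  0.6  0.   0.8 -0.  -1.   0. ]
console 20508 ((540.3508911132812, -71.47174835205078), (185.1908416748047, 196.1426239013672), 0.9632905125617981) 100.08194444800745
grip bar 1108 ((525.895263671875, -95.87187957763672), (49.57499694824219, 11.39775562286377), 38.30644607543945) 144.9282330859371
dial 3327 [ 500.5 -121.4  106. ] [551.6 -70.4 148.1]
```

>>> servo_tool:
  rows: "-0.12 0.4 -0.16 0 40; 0 0.5 0 0 40; 0 0.4 0 0 40; 0 0.3 0 0 40; 0 0 0 0 40; 0 0 0 0 40"

```text
time_s: 9.23
tcp_pos: [527.5, -97.5, 157.4]
orientation: [-0.667, -0.233, 0.233, 0.668]
ft_force: [0.4, 0.5, -0.1]
width: 0.462
```

```bash
python3 look.py w6
```

```text
9.2333 [527.5 -97.5 157.4] [ 0.4  0.5 -0.1] [ 0.8 -0.  -0.6  0.6  0.   0.8 -0.  -1.   0. ]
console 21475 ((528.0195922851562, -74.88339233398438), (160.4849853515625, 190.1890869140625), 1.0113500356674194) 100.02406850027245
grip bar 1248 ((521.5419311523438, -101.65469360351562), (33.33652114868164, 51.935420989990234), 63.762290954589844) 144.92751273306266
dial 4304 [ 500.5 -128.1  106.1] [552.1 -70.5 160. ]
```

View pics/w6.png

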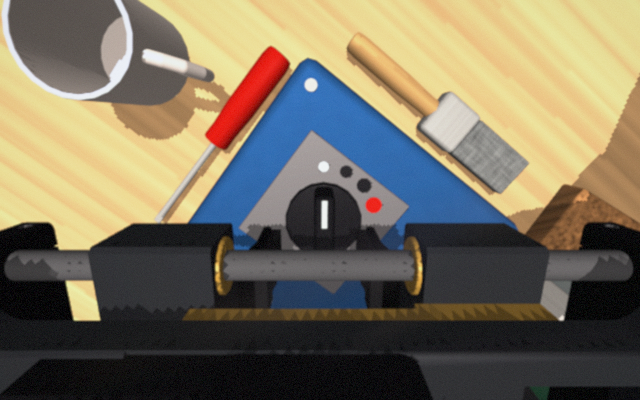

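>>> servo_tool:
  rows: "0 0.4 0.06 0 40; 0 0.4 0 0 40; 0 0.3 0 0 40; 0 0.2 0 0 40; 0 0 0 0 40; 0 0 0 0 40"
  force: 35

```text
time_s: 9.78
tcp_pos: [526.5, -96.8, 118.6]
orientation: [0.668, 0.233, -0.233, -0.668]
ft_force: [0.6, -0.2, -0.4]
width: 0.461
```

>>> servo_tool:
  rows: "0 0 0 0 0; 0 0 0 0 0; 0 0 0 0 0; 0 0 0 0 0; 0 0 0 0 0; 0 0 0 0 0; 0 0 0 0 0; 0 0 0 0 0"

```text
time_s: 10.45
tcp_pos: [525.2, -95.2, 118.5]
orientation: [-0.666, -0.233, 0.234, 0.669]
ft_force: [-3.5, 3.8, 4.5]
width: 0.131
```

>>> servo_tool:
  rows: "0 0 0 0.7 0; 0 0 0 0.7 0; 0 0 0 0.7 0; 0 0 0 0.7 0; 0 0 0 0.7 0; 0 0 0 0.7 0; 0 0 0 0.7 0; 0 0 0 0.7 0; 0 0 0 0.7 0; 0 0 0 0.7 0"

```text
time_s: 11.28
tcp_pos: [524.9, -94.6, 118.5]
orientation: [-0.706, -0.02, 0.022, 0.708]
ft_force: [-4.6, 4.4, 5.4]
width: 0.134
```

```bash
python3 -c "
from bench import monitor;s=monitor.sense();print(s['tcp_pos'],s['ft_force'],s['wrist_torque'],s['joint_pos'])"
```

```text
[524.93635399 -94.62655804 118.50776696] [-4.60128593  4.36141134  5.43957255] [1.09851737 0.9849632  0.0744187 ] [-0.23123865  0.37932735  0.41801504  1.99228071 -0.21180654  0.81521557
  1.93759298]
```

>>> servo_tool:
  rows: "0 0 0 0.5 0; 0 0 0 0.5 0"

```text
time_s: 11.45
tcp_pos: [525.0, -94.5, 118.5]
orientation: [-0.706, 0.011, -0.008, 0.708]
ft_force: [-4.3, 4.9, 5.5]
width: 0.134
```

```bash
python3 -c "
from bench import monitor;s=monitor.sense();print(s['tcp_pos'],s['ft_force'],s['wrist_torque'],s['joint_pos'])"
```

```text
[524.96771499 -94.48500093 118.53204046] [-4.25946057  4.88247773  5.52438792] [1.12580134 0.98579124 0.06432138] [-0.24760155  0.38172997  0.43896999  1.99315186 -0.22305135  0.81639377
  1.86209977]
```

>>> servo_tool:
  rows: "0 0 0 0.7 0; 0 0 0 0.7 0; 0 0 0 0.7 0; 0 0 0 0.7 0; 0 0 0 0.7 0; 0 0 0 0.7 0; 0 0 0 0.7 0; 0 0 0 0.7 0; 0 0 0 0.7 0; 0 0 0 0.7 0"

```text
time_s: 12.28
tcp_pos: [525.2, -93.9, 118.5]
orientation: [-0.67, 0.223, -0.22, 0.673]
ft_force: [-3.8, 6.3, 6.4]
width: 0.132
```

```bash
python3 -c "
from bench import monitor;s=monitor.sense();print(s['tcp_pos'],s['ft_force'],s['wrist_torque'],s['joint_pos'],s['orientation'])"
```

```text
[525.18003321 -93.85695031 118.50659734] [-3.78603501  6.33866427  6.40882441] [1.34950289 0.7938989  0.14016426] [-0.36273776  0.40505231  0.59030077  1.99896842 -0.30765641  0.82852018
  1.33466232] [-0.67025951  0.2232734  -0.22011994  0.67264284]
```

>>> servo_tool:
  rows: "0 0 0 0.4 0; 0 0 0 0.4 0; 0 0 0 0.4 0; 0 0 0 0 0"
  force: 40

```text
time_s: 12.62
tcp_pos: [525.4, -94.1, 118.5]
orientation: [-0.659, 0.256, -0.253, 0.66]
ft_force: [-4.7, 4.5, 3.7]
width: 0.148
```

```bash
python3 -c "
from bench import monitor;s=monitor.sense();print(s['tcp_pos'],s['ft_force'],s['wrist_torque'],s['orientation'])"; python3 look.py w7
```

```text
[525.37077465 -94.07126623 118.48822005] [-4.65376129  4.46991134  3.6739003 ] [1.18134502 0.81557575 0.84058508] [-0.65898455  0.25623305 -0.25330071  0.66024445]
12.6167 [525.4 -94.1 118.5] [-4.7  4.5  3.7] [ 0.7 -0.   0.7 -0.7  0.   0.7 -0.  -1.   0. ]
console 47919 ((545.1815795898438, -70.12604522705078), (196.218994140625, 195.18919372558594), 1.3180752992630005) 100.10138530891078
tab 8732 [538.9  13.3 173.6] [531.   -0.6 165.1] [554.5  33.4 175.3]
grip bar 2027 ((526.3296508789062, -91.43567657470703), (30.045068740844727, 46.4078483581543), 68.9109878540039) 144.69025285533317
dial 4362 [ 500.7 -117.3  106. ] [546.2 -69.9 154.9]
```

View pics/w7.png

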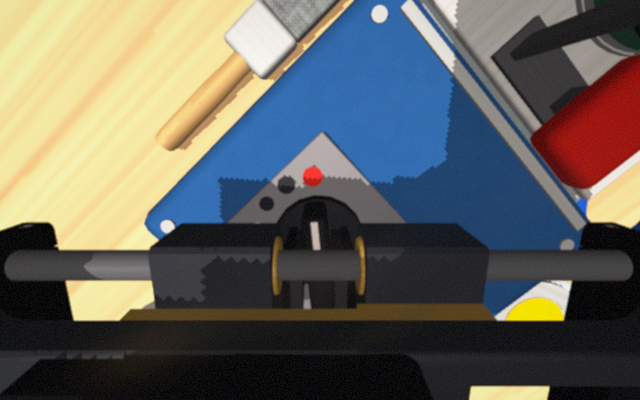

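>>> servo_tool:
  rows: "0 0 0 0 0; 0 0 0 0 0; 0 0 0 0 0; 0 0 0 0 0; 0 0 0 0 0; 0 0 0 0 0; 0 0 0 0 0; 0 0 0 0 0; 0 0 0 0 0; 0 0 0 0 0"

```text
time_s: 13.5
tcp_pos: [525.4, -94.1, 118.5]
orientation: [-0.659, 0.256, -0.253, 0.66]
ft_force: [-3.5, 5.1, 5.4]
width: 0.147
```

>>> servo_tool:
  rows: "0 0 0 0 0; 0 0 0 0 0; 0 0 0 0 0; 0 0 0 0 0; 0 0 0 0 0; 0 0 0 0 0; 0 0 0 0 0; 0 0 0 0 0; 0 0 0 0 0; 0 0 0 0 0"

```text
time_s: 14.33
tcp_pos: [525.4, -94.0, 118.5]
orientation: [-0.659, 0.256, -0.253, 0.66]
ft_force: [-3.5, 5.0, 6.1]
width: 0.143
```

>>> servo_tool:
  rows: "0 0 0 0 0; 0 0 0 0 0; 0 0 0 0 0; 0 0 0 0 0; 0 0 0 0 0; 0 0 0 0 0; 0 0 0 0 0; 0 0 0 0 0; 0 0 0 0 0; 0 0 0 0 0"

```text
time_s: 15.17
tcp_pos: [525.4, -94.0, 118.5]
orientation: [-0.659, 0.256, -0.253, 0.66]
ft_force: [-3.4, 4.8, 5.1]
width: 0.141
```

```bash
python3 -c "
from bench import monitor;s=monitor.sense();print(s['ft_force'],s['wrist_torque'],s['width'])"; python3 look.py w8 tin; python3 - <<'E'
from h import *
d=capture('scene'); a=d['img'][100:270,220:480]; b=cv2.imread('pics/w8.png')[140:320,180:460]
a=cv2.resize(a[:,:,::-1],(780,510),interpolation=cv2.INTER_CUBIC); cv2.imwrite('pics/s8.png',a)
M=T(d)
for r in regions_of('keeper_tab',d)[:1]+regions_of('dial',d)[:1]:
    v,u=np.nonzero(r['mask']);print(r['confidence'],np.median(px(d,M,u,v),0))
E
```

```text
[-3.38404153  4.83845192  5.06192621] [1.14428481 0.73276804 0.79261623] 0.141133040358529
15.1667 [525.4 -94.  118.5] [-3.4  4.8  5.1] [ 0.7 -0.   0.7 -0.7  0.   0.7 -0.  -1.   0. ]
console 47898 ((545.2150268554688, -69.7644271850586), (196.38067626953125, 194.7205352783203), 1.323595643043518) 100.07843413049355
tab 8726 [538.9  13.2 173.6] [531.   -0.5 165. ] [554.6  33.5 175.3]
grip bar 2032 ((526.1123046875, -91.30093383789062), (29.874786376953125, 45.988765716552734), 68.69756317138672) 144.67034499831715
dial 4364 [ 500.7 -117.3  106.1] [545.8 -69.8 154.9]
tin 0.83 [617.3, 38.4] [552.   93.9  91.6] [525.8  91.1  83.3] [566.8 100.5 107. ]
0.66 [544.09392329 116.95104283 169.956963  ]
0.46 [ 539.47468208 -106.26706518  113.86355362]
```

View pics/s8.png

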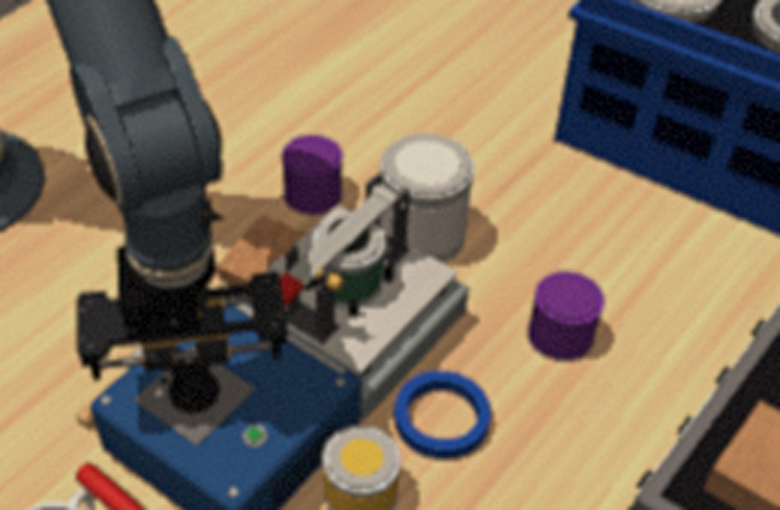

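View pics/w8.png

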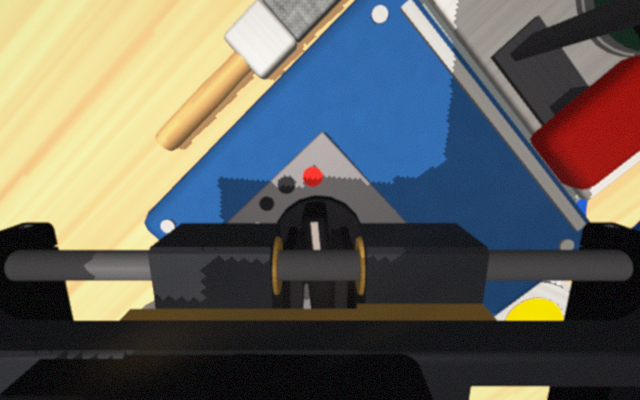

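```bash
python3 - <<'E'
from h import *
for n in ['w6','w8']:
    z=np.load(f'pics/{n}.npz'); d=dict(depth=z['depth'],vertical_fov=float(z['vf']),cx=float(z['cx']),cy=float(z['cy']))
    g=z['img'][195:250 if n=='w8' else 230,295:340].min(2)>150; v,u=np.nonzero(g); P=px(d,z['M'],u+295,v+195,z=145.)[:,:2]
    m=P.mean(0); _,_,V=np.linalg.svd(P-m); print(n,len(u),m,np.degrees(np.arctan2(V[0,1],V[0,0])), np.degrees(np.arctan2(*(np.array([526.1,-95.5])-m)[::-1])))
E
```

```text
w6 165 [ 515.22305338 -105.006639  ] 36.43677011866224 41.15401879251736
w8 141 [513.42349052 -86.16516673] -37.00052239187783 -36.367496458899254
```

```bash
python3 -c "
from bench import close_job;print(close_job())"
```

```text
the job is handed in; nothing more can be done
None
```

The keeper bar is shut over the green tin and the dial is held at the red dot. I handed the job in at about 15 s on the robot's clock, with the gripper still holding the dial there.

- **Keeper bar:** I pushed the red tab down along its arc with closed fingers until it met a hard stop at about 30 N. The tab's upper face then measured 173.6 to 174 mm above the bench, against 174 for shut. It read the same at the end, and the scene picture shows the bar level over the tin.
- **Dial:** I only turned it once the bar was shut. I gripped it at 40 N and turned it clockwise by about 75° (1.31 rad). It was held at the third position for more than 2.5 s before I handed in.
- **Dial check:** The white pointer points at the red dot, with its angle going from about +38° to −37°. The wrist torque was about 0.8 N m, well above the 0.14 N m spring, so the dial is against its end stop.
- **Other things on the bench:** In the last pictures the tin stands in its place and nothing else in view appears to have moved. I did not measure the other items again.

Two things were slightly off. The gripper is turned about 5° further than the dial so that it presses on the stop, and the finger opening shrank from 12.9 to 12.3 mm while it held. One reading of the pointer's starting angle gave 36 to 41°, while the grip bar's outline gave 38.3°. The final readings agreed to within 1°.

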